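Slide a lab chip along the reader's rail into its corner pocket

ROBOT

A 6-joint arm with a two-finger parallel gripper is mounted at the origin on the work surface. World frame = base frame: x ahead of the robot, y to its left, z up, the work surface at z = 0. Lengths are in mm, angles in rad, forces in N, time in s.
With the tool pointing down it reaches from about 350 to 775 mm from the base axis. Payload 7.3 kg.
Tool frame: the origin (TCP) lies midway between the tips of the shut fingers; the grasp point (between the pads) lies 19 mm behind it; z points along the fingers, y is the line along which they close (so a half turn about z gives the same grasp; the last joint's range is limited). The gripper opens to 92 mm and grips with 3 to 60 N. Pads are 19 mm wide; open, the fingers measure 130 mm over their backs; the gripper's body (75 mm by 190 mm) begins 47 mm behind the grasp point.
Start: joints at [0.984, 0.342, 1.524, -0, 1.275, -0.146], TCP at [223.987, 474.842, 226.741] pointing down, gripper open.
Joint ranges: [-2.53, 2.53], [-0.77, 2.02], [0.04, 2.7], [-1, 4.14], [0.28, 2.66], [-3.11, 3.11]. Speed limits (rad/s): [2.57, 2.57, 3.14, 3.14, 3.14, 3.14].

INTERFACE

Orientations are given as [roll, pitch, yaw] about the fixed x, y, z axes, in that order (R = Rz(yaw) Ry(pitch) Rx(roll)).
In Python, from plant import bot gives the robot as it stands.
- The arm moves only by the tool jog_arm, never from a script. Its arguments are lists of equal length, an entry for each row: "dp": the shift along the tool's x, y, z in m, a list of three; "twist": the turn about the tool's z in degrees. A call has 1 to 10 rows; each row shifts and turns the commanded pose from where the row before left it, along the tool's axes as they then stand; what a row does not reach is not made up. A row lasts 1/8 s, in which the tool goes at most 62.5 mm and 10.7 degrees, less where a joint would pass 70% of its speed; a pose out of reach is approached as far as the arm can. A call is refused whole if a number of a shift passes 0.0625 or a number of a turn 10.7, either way. A call with a gripper value outside its range is refused whole. "jaw" is the finger opening in m, from 0 to 0.0918, set as the call begins (left out, the last holds). The fingers move at their own pace and stop on an object; the grip force is fixed at half the most. Time passes only in rows, so rows that do not move let the fingers close. It gives the time, the measured TCP pose, the force, the opening and the grip force at its end, in the units of the state.
- bot.get_obs(): the state, without advancing time (a new reading comes with each control period).
- bot.capture(name): name is "scene" or "top" or "wrist"; returns the picture (480x640x3 uint8, blue, green, red); there is no depth.
- bot.camera_params(name): a dict with "fx", "fy", "cx", "cy" (pixels), "R" (3x3) and "t" (3): a world point X has camera coordinates R X + t. Camera axes: x right, y down, z forward; pixel columns grow to the right and rows downward; lengths in mm; the calibration is good to about 2 mm. A picture is of the moment at which its call begins: read the wrist's pose just before it. camera_params takes no time and is no camera call; for the wrist camera it gives the pose at the moment of the call.
- bot.close_job(): hands the job in; it is judged then, once.
Trained networks look in the newest picture that a camera, given by its name, has taken for a name from the list of things; names that differ only in an ending like _2 or _b are one class to them, and where a whole thing is asked for, a point or a joint stands for the part that bears it (a point fixed in the world has none). Each returns a list of dicts, best first, with "confidence" (0 to 1); they miss things now and then, are a little off and sometimes report something else, mostly with a low value. They report only what shows in the picture. A call takes as long as a camera call. They do not tell look-alikes from the thing itself.
- bot.find_in(camera, label): "bbox" ([centre column, centre row, width, height] in pixels, round what is visible of it).
- bot.masks_of(camera, label): "pixels" (480x640 bool, what is visible of it) and "bbox" ([centre column, centre row, width, height] in pixels, round what is visible of it).
The state is a dict: "time": time; "joint_positions": joint angles; "dq": joint speeds; "tau": joint torques, N m; "tool_pos": TCP position; "tcp_rot": TCP orientation; "contact_force": force on the tool from outside, world axes, zero at the start; "moment": the same for the moment, N m; "grip_width": finger opening in mm; "finger_force": force on a finger pad.
Only numpy, scipy, OpenCV 4.12 (cv2) and the standard library are available. Lean on these libraries where they do the work, as an engineer would, in place of code of your own. Each camera call takes 0.05 s, during which the arm holds its last target. There are 200 camera calls.

TASK

Load the dark lab chip that lies loose on the reader's deck: with the fingertips push it back until its long side lies flush against the long steel rail, then slide it along the rail, keeping it against the rail, into the corner pocket until it is fully home against the end stop. Only push it, gently and flat on the deck; never grip, lift or tip it. Leave the rack, the canisters and the jar where they stand, and finish with the hand clear.

Things in the scene. Friction and masses are not known exactly. Their poses are not given: they have to be found in the camera images.
- reader: Fixed chip reader: low white housing 230 mm (x) by 350 mm (y), with a flat aluminium deck on top, 54 mm above the bench, from x = -113 to +47 and y = -168 to +168 mm. Origin: centre of its underside, on the bench. x points from its front to its back, y along the rail to the pocket, z up. Behind the deck, from x = +59 mm, a hood stands 26 mm above the deck.
- rail (a point): Long dark steel rail at the back of the deck, 250 mm along the reader's y, 10 mm thick, 12 mm high. This point: middle of its inner face (facing the reader's front, -x) at deck height; reader x = +30, y = -10 mm. Axes as the reader's.
- stop (a point): Dark steel end stop across the rail's +y end, 10 mm thick, 12 mm high, from reader x = -27 to +40 mm. This point: the corner where its inner face (facing -y) meets the rail's inner face, at deck height; reader x = +30, y = +115 mm.
- lip (a point): Short dark steel front lip facing the rail, 11 mm thick, 8 mm high, running 40 mm in -y from the end stop; the pocket between it and the rail is 46 mm wide, open above and to -y. Beyond it a nose flares away from the rail for 15 mm more. This point: open end of the lip's straight inner face, deck height; reader x = -16, y = +75 mm.
- pocket (a point): Point on the deck under the chip's centre when the chip is fully home in the corner pocket: 54 mm above the bench, reader x = +8, y = +83 mm; axes as the reader's (x to the rail, y along it to the end stop, z up). A dark window is let into the deck here.
- chip: Flat block, black rim, ten small wells on its grey top: 44 mm (x) by 64 mm (y, the long side) by 14 mm high, about 35 g, slides easily (friction about 0.25 on deck and rail). Origin: centre of its underside. It starts on the deck off the rail, short of the pocket, long side within 30 degrees of the rail; either end may lead. Home, it is centred on pocket and its last 24 mm stands out of the lip, trailing end face free.
- rack: Yellow tube rack with capped tubes, 200 by 85 mm, 99 mm high over the caps, loose on the bench beside the reader's -y end; origin at the centre of its underside. Not to be moved.
- canister_small: Small white screw-top canister, 34 mm diameter, 40 mm high, loose on the deck near its front corner, in front of the pocket; origin at the centre of its underside. Not to be moved.
- canister_large: Large white screw-top canister, 60 mm diameter, 85 mm high, loose on the bench beside the reader's +y end; origin at the centre of its underside. Not to be moved.
- jar: Brown glass reagent jar with a black cap, 70 mm diameter, 105 mm high, loose on the bench beside the reader's +y end; origin at the centre of its underside. Not to be moved.
Not all that is in view belongs to the job. There is more than one size of the chip; the job needs the smallest.

How it is judged:
By the outcome, as a careful person would: the job done as asked, in the order asked, and still so for the second after the job is handed in, with the robot touching nothing.
It also fails if it takes over 45 s, if anything falls off the work surface, if the arm or the gripper's body presses on something with over 40 N, if the wrist force passes 120 N, or if a joint passes its speed limit or range.

## Working session

There is one attempt and no reset: what is moved stays moved. The work goes in short steps, Python scripts to look and compute and a tool call to move; the robot and the scene stay as the last step left them, time stands still between calls to the robot, and variables do not carry over. Pictures are saved under pics/ and viewed, at most 10 in all, crops included, and the job is handed in when it is done.

Besides the shell and the picture viewer there is one more tool, called after "Request:" by a JSON object that holds its "fn" and its "kwargs". jog_arm: Moves the arm, as the interface text tells. Its arguments: {"type":"object","properties":{"dp":{"type":"array"},"twist":{"type":"array"},"jaw":{"type":"number"}},"required":["dp","twist"]}

```bash
mkdir -p pics; ls; python3 - <<'E'
from plant import bot
import cv2,numpy as np
o=bot.get_obs();print(o['time'],o['tool_pos'],o['tcp_rot'],o['contact_force'])
ims=[]
for c in ('scene','top'):
    im=bot.capture(c);ims.append(im);cv2.imwrite(f'pics/{c}0.png',im)
    p=bot.camera_params(c);print(c,p)
    for l in ('reader','chip','canister_small','rack','canister_large','jar'):
        print(l,[(np.round(d['bbox']).tolist(),round(d['confidence'],2)) for d in bot.find_in(c,l)])
E
```

```text
pics
0.0 [223.75000364 474.49831455 226.04504724] [-3.14008239e+00 -2.24063287e-04  2.70082560e+00] [ 0.53513827 -0.11467033 -0.00805216]
scene {'fx': 456.01667189749406, 'fy': 456.01667189749406, 'cx': 316.9853342756317, 'cy': 243.3968920756714, 'R': array([[-0.67731073,  0.73557198, -0.01356595],
       [ 0.50128559,  0.44792757, -0.74031996],
       [-0.53848206, -0.50822706, -0.67211779]]), 't': array([ 324.87286533, -224.99538604, 1256.8014557 ])}
reader [([292.0, 282.0, 187.0, 160.0], 0.97)]
chip [([289.0, 225.0, 28.0, 27.0], 0.94), ([416.0, 250.0, 41.0, 35.0], 0.82)]
canister_small [([358.0, 277.0, 18.0, 25.0], 0.85)]
rack [([219.0, 199.0, 94.0, 75.0], 0.84)]
canister_large [([395.0, 328.0, 43.0, 58.0], 0.78), ([293.0, 281.0, 179.0, 163.0], 0.54)]
jar [([341.0, 365.0, 47.0, 66.0], 0.64)]
top {'fx': 474.78098604595243, 'fy': 474.78098604595243, 'cx': 319.8921565809648, 'cy': 239.7703645694245, 'R': array([[-0.02734456, -0.9994615 ,  0.01813771],
       [-0.98660843,  0.02406533, -0.16132162],
       [ 0.16079826, -0.02230609, -0.9867352 ]]), 't': array([ 31.65402818, 540.32017334, 902.74246562])}
reader [([322.0, 223.0, 200.0, 160.0], 0.82)]
chip [([348.0, 344.0, 45.0, 35.0], 0.77), ([249.0, 346.0, 49.0, 47.0], 0.75), ([355.0, 256.0, 36.0, 37.0], 0.69), ([455.0, 240.0, 75.0, 108.0], 0.45)]
canister_small [([249.0, 242.0, 19.0, 23.0], 0.67)]
rack [([454.0, 241.0, 74.0, 105.0], 0.92)]
canister_large [([195.0, 229.0, 40.0, 39.0], 0.85), ([320.0, 221.0, 197.0, 156.0], 0.61)]
jar [([202.0, 171.0, 43.0, 47.0], 0.61)]
```

View pics/top0.png

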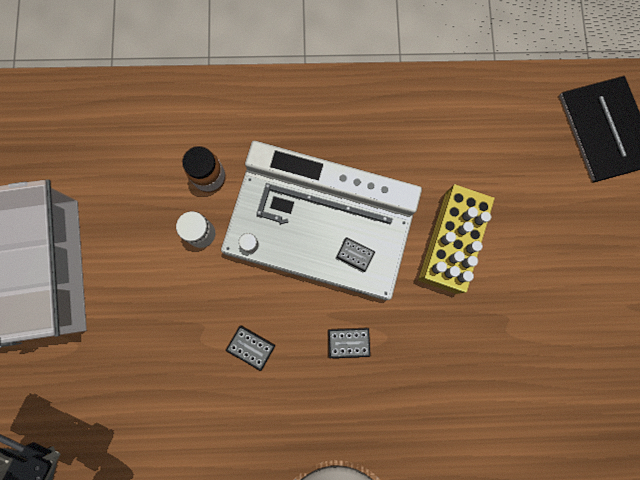

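View pics/scene0.png

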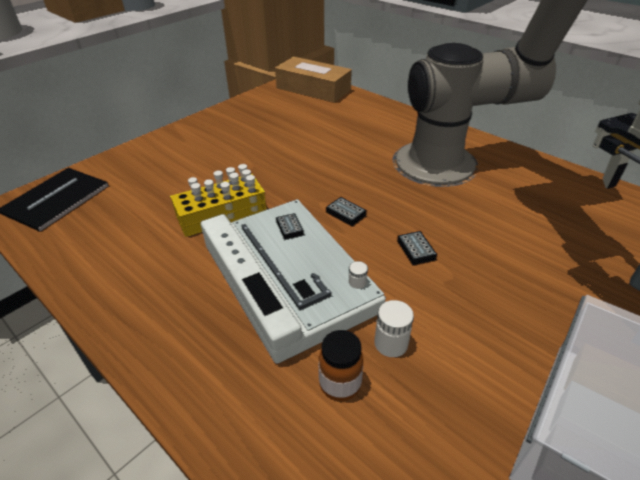

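The top view shows the reader at about (320,220), with the pocket to its left. There are three chips: one on the deck at (355,254), and two on the bench at (250,347) and (349,343). The deck one is the smallest and is the one lying on the reader, so it fits; I'll confirm it in an enlarged crop.

```bash
cat > h.py <<'E'
from plant import bot
import cv2,numpy as np
def px2w(p,uv,z):
    uv=np.atleast_2d(uv).astype(float)
    d=np.c_[(uv[:,0]-p['cx'])/p['fx'],(uv[:,1]-p['cy'])/p['fy'],np.ones(len(uv))]@p['R']
    c=-p['R'].T@p['t']
    return c+d*((z-c[2])/d[:,2])[:,None]
def w2px(p,X):
    c=np.atleast_2d(X)@p['R'].T+p['t']
    return np.c_[c[:,0]/c[:,2]*p['fx']+p['cx'],c[:,1]/c[:,2]*p['fy']+p['cy']]
E
python3 - <<'E'
from h import *
im=cv2.imread('pics/top0.png')[135:305,218:432]
cv2.imwrite('pics/crop1.png',cv2.resize(im,None,fx=3.5,fy=3.5,interpolation=cv2.INTER_CUBIC))
p=bot.camera_params('top')
for l in ('chip',):
    for d in bot.masks_of('top',l):
        m=d['pixels'].astype('uint8');c=max(cv2.findContours(m,0,2)[0],key=cv2.contourArea).reshape(-1,2)
        z=68 if abs(d['bbox'][1]-254)<15 else 16
        r=cv2.minAreaRect(px2w(p,c,z)[:,:2].astype('float32'));print(np.round(d['bbox']),d['confidence'],r)
p=bot.camera_params('scene')
E
```

```text
[355. 254.  35.  32.] 0.93 ((508.4563293457031, -47.77401351928711), (65.2820816040039, 45.90951156616211), 60.59345626831055)
[248. 347.  49.  45.] 0.78 ((334.3841857910156, 161.56475830078125), (83.11808013916016, 57.4462890625), 59.12861251831055)
[348. 343.  46.  33.] 0.64 ((338.91522216796875, -33.48925018310547), (57.18596649169922, 82.89372253417969), 0.49249038100242615)
```

View pics/crop1.png

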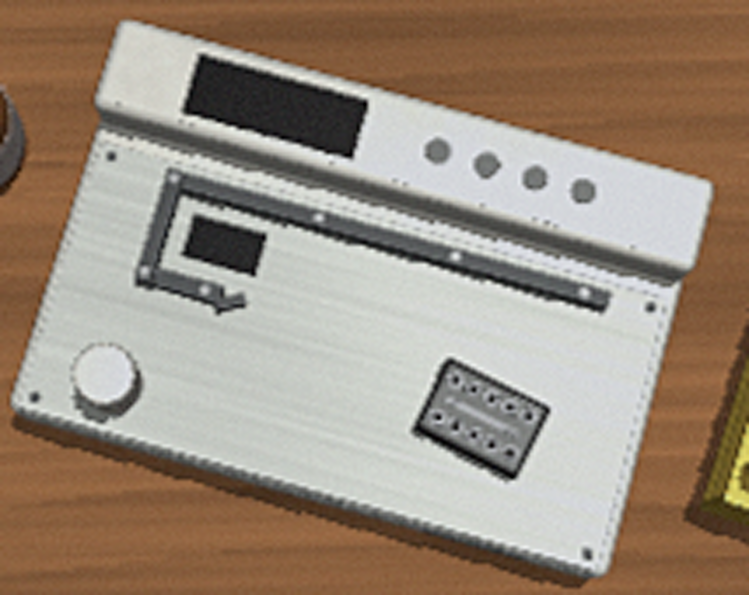

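The crop confirms it: the deck chip measures 65×46 mm, the smallest, against 83×57 mm for the two on the bench. The rail's ends are at crop (170,172) and (610,293), and the window is at (225,245). Next I'll fit the reader pose.

```bash
cat >> h.py <<'E'
from scipy.optimize import least_squares
def r2w(q,P):
    P=np.atleast_2d(P).astype(float);c,s=np.cos(q[2]),np.sin(q[2])
    return np.c_[q[0]+c*P[:,0]-s*P[:,1],q[1]+s*P[:,0]+c*P[:,1],P[:,2]]
def w2r(q,X):
    X=np.atleast_2d(X).astype(float);c,s=np.cos(q[2]),np.sin(q[2]);d=X[:,:2]-q[:2]
    return np.c_[c*d[:,0]+s*d[:,1],-s*d[:,0]+c*d[:,1]]
def fit(p,P,uv,q0):
    return least_squares(lambda q:(w2px(p,r2w(q,P))-uv).ravel(),q0,x_scale=[1,1,.01],loss='soft_l1')
E
python3 - <<'E'
from h import *
p=bot.camera_params('top')
P=np.array([[40,125,66],[40,-135,66],[-27,125,66],[8,83,54],[-115,175,52],[-115,-175,52.]])
uv=np.array([[170,172],[610,293],[137,280],[225,245],[15,410],[604,576]])/3.5+[218,135]
r=fit(p,P,uv,[560,20,-.2]);q=r.x;print(q,np.degrees(q[2]));print((w2px(p,r2w(q,P))-uv).round(1).tolist())
# chip stereo
ps=bot.camera_params('scene')
bot.capture('scene'); bot.capture('top')
C=[]
for n in ('scene','top'):
    pp=bot.camera_params(n);d=min(bot.masks_of(n,'chip'),key=lambda d:np.hypot(*(np.array(d['bbox'][:2])-w2px(pp,[508,-48,65])[0])))
    ys,xs=np.nonzero(d['pixels']);uv1=(xs.mean(),ys.mean());c=-pp['R'].T@pp['t'];C.append((c,px2w(pp,uv1,0)[0]-c));print(n,uv1)
(a,u),(b,v)=C;s=np.linalg.lstsq(np.c_[u,-v],b-a,rcond=None)[0];print('chip tri',a+s[0]*u,b+s[1]*v)
print('chip in reader',w2r(q,[[508.5,-47.8]]))
for n,X in dict(pocket=[8,83,54],railmid=[30,-10,54]).items(): print(n,r2w(q,X))
for l,h in (('canister_small',94),):
    d=bot.find_in('top',l)[0];print(l,w2r(q,px2w(p,d['bbox'][:2],80)))
o=bot.get_obs();print(o['tool_pos'],bot.camera_params('wrist'))
E
```

```text
[ 5.78266425e+02  1.35638864e+01 -2.99617702e-01] -17.166829772206157
[[-0.3, -1.0], [1.0, -0.5], [-0.7, 0.0], [0.2, 0.4], [-2.5, -0.1], [1.9, 1.0]]
scene (np.float64(289.1678832116788), np.float64(226.14963503649636))
top (np.float64(354.9907038512616), np.float64(254.0))
chip tri [509.91169858 -51.32169574  59.76346373] [508.56336789 -49.72906776  59.43398098]
chip in reader [[-48.5464328  -79.22199461]]
pocket [[610.40788165  90.5049466   54.        ]]
railmid [[603.97835695  -4.8452564   54.        ]]
canister_small [[-83.48797625 121.68624984]]
[223.99557957 474.82070311 226.74961615] {'fx': 371.3633857606886, 'fy': 371.3633857606886, 'cx': 319.1920233211294, 'cy': 238.307031388947, 'R': array([[ 4.26420124e-01,  9.04525100e-01,  4.70621792e-04],
       [ 8.73458017e-01, -4.11909253e-01,  2.59618683e-01],
       [ 2.35025469e-01, -1.10295563e-01, -9.65711094e-01]]), 't': array([-524.81955361,  -32.68320787,  390.39386836])}
```

Request:
{"fn": "jog_arm", "kwargs": {"dp": [[0,0,0],[-0.0472,-0.0384,0.003],[-0.0472,-0.0384,0.003],[-0.0472,-0.0384,0.003],[-0.0472,-0.0384,0.003],[-0.0472,-0.0384,0.003],[-0.0472,-0.0384,0.003],[-0.0472,-0.0384,0.003],[-0.0472,-0.0384,0.003],[-0.0472,-0.0384,0.003]], "twist": [-8.1,0,0,0,0,0,0,0,0,0], "jaw": 0.02}}

```text
time: 2.25
tool_pos: [528.9, 17.4, 199.8]
tcp_rot: [3.141, 0.001, 2.842]
contact_force: [0.5, -0.1, 0.1]
grip_width: 20.3
finger_force: 0.0
```

Request:
{"fn": "jog_arm", "kwargs": {"dp": [[0,0,0],[0,0,0]], "twist": [0,0]}}

```text
time: 2.5
tool_pos: [527.5, 19.5, 199.5]
tcp_rot: [3.141, -0.001, 2.841]
contact_force: [1.1, -0.6, 0.7]
grip_width: 20.2
finger_force: 0.0
```

```bash
python3 - <<'E'
from h import *
o=bot.get_obs();print(o['time'],o['tool_pos'],o['tcp_rot'],o['grip_width'])
p=bot.camera_params('wrist');im=bot.capture('wrist')
import pickle;pickle.dump(p,open('wp1.pkl','wb'));cv2.imwrite('pics/w1raw.png',im)
for d in bot.masks_of('wrist','chip'):
    c=max(cv2.findContours(d['pixels'].astype('uint8'),0,2)[0],key=cv2.contourArea).reshape(-1,2)
    print(d['confidence'],np.round(d['bbox']),cv2.minAreaRect(px2w(p,c,66)[:,:2].astype('float32')))
cv2.imwrite('pics/w1.png',im)
E
```

```text
2.5 [527.5360586   19.49184465 199.45111851] [ 3.14134956e+00 -9.90466901e-04  2.84141541e+00] 20.184072172326367
0.92 [189.  37. 118.  70.] ((358.1439208984375, -23.616661071777344), (51.524314880371094, 71.65123748779297), 0.2629556357860565)
0.81 [232. 230.  88.  67.] ((509.1499328613281, -49.38428497314453), (66.0184097290039, 47.38603973388672), 61.948429107666016)
```

View pics/w1.png

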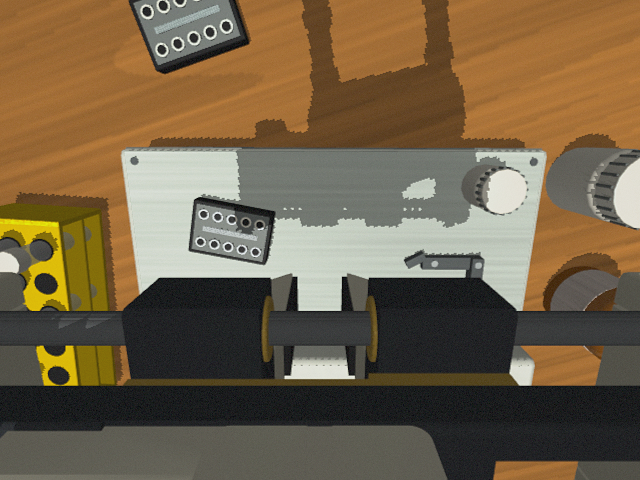

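The wrist view shows the deck chip at (232,230), the lip and stop at (410–484,255–275), the deck's front corners at (123,150) and (545,150), and the small canister at (495,190). The rail is hidden behind the hand. I'll check the fit against this view.

```bash
python3 - <<'E'
from h import *
import pickle
p=pickle.load(open('wp1.pkl','rb'));pt=bot.camera_params('top')
q=np.array([578.27,13.56,-.2996])
P=np.array([[-27,125,66],[-115,175,54],[-115,-175,54],[-115+8,0,54.]])
uv=np.array([[484,256],[546,150],[122,151]])
print(w2px(p,r2w(q,P)).round(1).tolist())
Pt=np.array([[40,125,66],[40,-135,66],[-27,125,66],[8,83,54],[-115,175,54],[-115,-175,54.]])
ut=np.array([[170,172],[610,293],[137,280],[225,245],[15,408],[605,574]])/3.5+[218,135]
f=lambda q:np.r_[(w2px(pt,r2w(q,Pt))-ut).ravel()*1.9,(w2px(p,r2w(q,P[:3]))-uv).ravel()*.8]
r=least_squares(f,q,x_scale=[1,1,.01],loss='soft_l1');print(r.x,r.fun.round(1))
rr=fit(p,P[:3],uv,q);print('wrist only',rr.x,rr.fun.round(1))
for q2 in (q,r.x,rr.x):
  print('chip',w2r(q2,[[509.1,-49.4],[527.5,19.5]]).round(1).tolist(), 'yaw vs rail',61.95-90-np.degrees(q2[2]))
E
```

```text
[[482.1, 255.4], [551.0, 145.3], [111.1, 145.5], [331.0, 155.7]]
[ 5.79838399e+02  1.34762041e+01 -2.94407213e-01] [-0.9 -2.8  1.9 -3.1 -1.3 -0.8  0.3 -0.3 -4.8  0.1  4.2  0.6 -1.4  0.4
  3.7 -3.1 -8.6 -1.9]
wrist only [ 5.82385751e+02  1.44375987e+01 -2.96123834e-01] [ 0.   3.2  6.5 -0.7 -8.1  0. ]
chip [[-47.5, -80.6], [-50.3, -9.3]] yaw vs rail -10.884184457880533
chip [[-49.4, -80.7], [-51.8, -9.4]] yaw vs rail -11.181709218837
chip [[-51.5, -82.4], [-54.0, -11.2]] yaw vs rail -11.083354072835409
```

```bash
python3 - <<'E'
from h import *
import pickle
p=pickle.load(open('wp1.pkl','rb'));pt=bot.camera_params('top')
q=np.array([578.27,13.56,-.2996])
P=np.array([[-27,125,66],[-113,168,54],[-113,-168,54]])
uv=np.array([[484,256],[546,150],[122,151]])
Pt=np.array([[40,125,66],[40,-135,66],[-27,125,66],[8,83,54],[-113,168,54],[-113,-168,54.]])
ut=np.array([[170,172],[610,293],[137,280],[225,245],[15,408],[605,574]])/3.5+[218,135]
f=lambda q:np.r_[(w2px(pt,r2w(q,Pt))-ut).ravel()*1.9,(w2px(p,r2w(q,P[:3]))-uv).ravel()*.8]
r=least_squares(f,q,x_scale=[1,1,.01],loss='soft_l1');print(r.x,r.fun.round(1))
rr=fit(p,P[:3],uv,q);print('wrist only',rr.x,rr.fun.round(1))
rt=fit(pt,Pt,ut,q);print('top only',rt.x,rt.fun.round(1))
for q2 in (r.x,rr.x,rt.x):
  print('chip',w2r(q2,[[509.1,-49.4],[527.5,19.5]]).round(1).tolist(), 'yaw vs rail',61.95-90-np.degrees(q2[2]))
E
```

```text
[ 5.78412770e+02  1.43016211e+01 -3.03411538e-01] [-1.  -2.3  1.2 -0.5 -2.  -0.5 -0.2  0.4  1.  -0.2 -4.  -0.5 -0.8 -0.1
 -2.2 -1.1 -0.3 -3.1]
wrist only [ 5.80407635e+02  1.50656589e+01 -2.96687348e-01] [ 0.3  0.9 -2.2 -0.6  0.8 -0.2]
top only [ 5.77846079e+02  1.35592690e+01 -3.01508716e-01] [-0.2 -0.9  1.  -0.1 -0.7  0.1  0.2  0.5  1.   0.3 -1.6 -0.1]
chip [[-47.1, -81.5], [-50.1, -10.3]] yaw vs rail -10.665799419809701
chip [[-49.3, -82.5], [-51.9, -11.2]] yaw vs rail -11.051067125866254
chip [[-46.9, -80.5], [-49.8, -9.3]] yaw vs rail -10.774823066000462
```

Request:
{"fn": "jog_arm", "kwargs": {"dp": [[0.023,-0.035,0.01],[0.023,-0.035,0.02],[0,0,0.045],[0,0,0.04],[0,0,0.0155],[0,0,0.005],[0,0,0],[0,0,0]], "twist": [0,0,0,0,0,0,0,0]}}

```text
time: 3.6
tool_pos: [464.0, -33.8, 65.1]
tcp_rot: [3.141, 0.002, 2.843]
contact_force: [0.2, 0.8, -0.4]
grip_width: 20.3
finger_force: 0.0
```

```bash
python3 - <<'E'
from h import *
o=bot.get_obs();q=[579,14.3,-.300];print(o['time'],o['tool_pos'],w2r(q,o['tool_pos'][None]),o['contact_force'])
im=bot.capture('top')[135:305,218:432]
cv2.imwrite('pics/c2.png',cv2.resize(im,None,fx=3.5,fy=3.5,interpolation=cv2.INTER_CUBIC))
E
```

```text
3.6 [463.95081982 -33.78278136  65.14669857] [[-95.70124638 -79.93459303]] [ 0.22798529  0.79341805 -0.41529256]
```

View pics/c2.png

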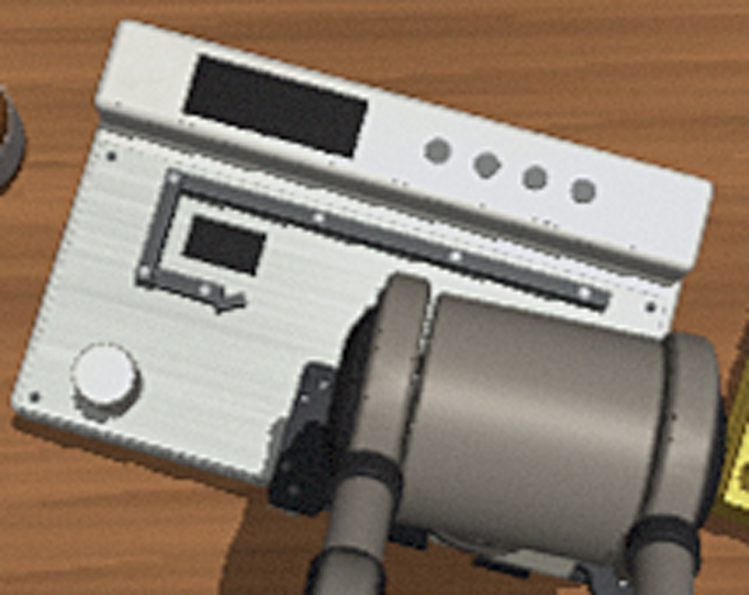

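The top view is blocked by the arm, but the tip is in front of the chip. I'll lower the tip and start the push towards the rail, which is −x in the tool frame.

Request:
{"fn": "jog_arm", "kwargs": {"dp": [[0,0,0.005],[0,0,0],[-0.006,0,0],[-0.006,0,0],[-0.006,0,0],[-0.006,0,0],[-0.006,0,0],[-0.006,0,0],[-0.006,0,0],[0,0,0]], "twist": [0,0,0,0,0,0,0,0,0,0]}}

```text
time: 4.9
tool_pos: [503.9, -46.5, 59.2]
tcp_rot: [3.141, 0.0, 2.842]
contact_force: [-0.8, -0.5, 0.7]
grip_width: 20.3
finger_force: 0.0
```

Request:
{"fn": "jog_arm", "kwargs": {"dp": [[-0.005,0,0],[-0.005,0,0],[-0.005,0,0],[-0.004,0,0],[0,0,0]], "twist": [0,0,0,0,0]}}

```text
time: 5.52
tool_pos: [521.9, -52.1, 59.2]
tcp_rot: [3.142, 0.0, 2.842]
contact_force: [0.2, -0.3, 0.5]
grip_width: 20.1
finger_force: 0.0
```

```bash
python3 - <<'E'
from h import *
o=bot.get_obs();q=[579,14.3,-.300];print(o['time'],o['tool_pos'],w2r(q,o['tool_pos'][None]),o['contact_force'])
im=bot.capture('scene')
pickle=None
cv2.imwrite('pics/s3.png',cv2.resize(im[190:340,195:395],None,fx=4,fy=4,interpolation=cv2.INTER_CUBIC))
E
```

```text
5.525 [521.89687067 -52.08949766  59.15916495] [[-34.93326502 -80.29943819]] [ 0.15056306 -0.33587411  0.54613138]
```

View pics/s3.png

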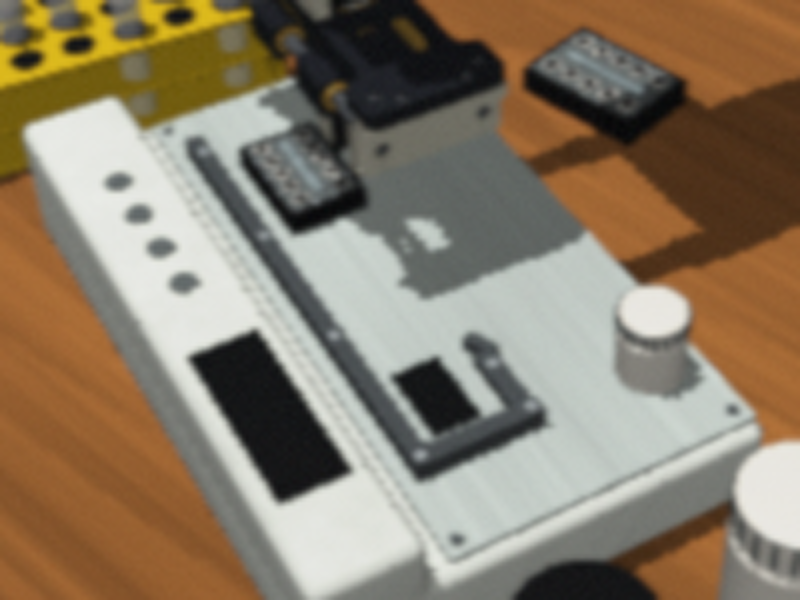

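The chip has squared up parallel to the rail at crop (300,175), about 10 mm short of it. I'll continue gently.

Request:
{"fn": "jog_arm", "kwargs": {"dp": [[-0.003,0,0],[-0.003,0,0],[-0.003,0,0],[0,0,0],[0,0,0]], "twist": [0,0,0,0,0]}}

```text
time: 6.2
tool_pos: [530.2, -54.6, 59.2]
tcp_rot: [3.141, -0.0, 2.842]
contact_force: [0.1, -0.9, -0.8]
grip_width: 19.8
finger_force: 0.0
```

Request:
{"fn": "jog_arm", "kwargs": {"dp": [[-0.001,0,0],[0,0,0]], "twist": [0,0]}}

```text
time: 6.45
tool_pos: [531.2, -55.0, 59.2]
tcp_rot: [3.141, 0.0, 2.842]
contact_force: [0.2, 0.2, 0.0]
grip_width: 19.8
finger_force: 0.0
```

Request:
{"fn": "jog_arm", "kwargs": {"dp": [[-0.0007,0,0],[0,0,0]], "twist": [0,0]}}

```text
time: 6.7
tool_pos: [531.9, -55.2, 59.2]
tcp_rot: [3.142, 0.0, 2.842]
contact_force: [-0.4, 0.6, -0.3]
grip_width: 20.2
finger_force: 0.0
```

Request:
{"fn": "jog_arm", "kwargs": {"dp": [[-0.0007,0,0],[0,0,0]], "twist": [0,0]}}

```text
time: 6.95
tool_pos: [532.6, -55.4, 59.2]
tcp_rot: [3.141, 0.0, 2.842]
contact_force: [-0.4, -0.8, 0.8]
grip_width: 19.9
finger_force: 0.0
```

Request:
{"fn": "jog_arm", "kwargs": {"dp": [[-0.0005,0,0],[0,0,0]], "twist": [0,0]}}

```text
time: 7.2
tool_pos: [533.0, -55.4, 59.2]
tcp_rot: [3.141, -0.0, 2.842]
contact_force: [-0.5, 1.0, -0.3]
grip_width: 20.1
finger_force: 0.1
```

```bash
python3 - <<'E'
from h import *
o=bot.get_obs();q=[579,14.3,-.300];print(o['time'],o['tool_pos'],w2r(q,o['tool_pos'][None]),o['contact_force'])
im=bot.capture('scene')
cv2.imwrite('pics/s4.png',cv2.resize(im[195:285,205:325],None,fx=6.6,fy=6.6,interpolation=cv2.INTER_CUBIC))
E
```

```text
7.2 [532.96148947 -55.44169676  59.20067512] [[-23.37218837 -80.23209788]] [-0.50214409  0.95974288 -0.32690943]
```

View pics/s4.png

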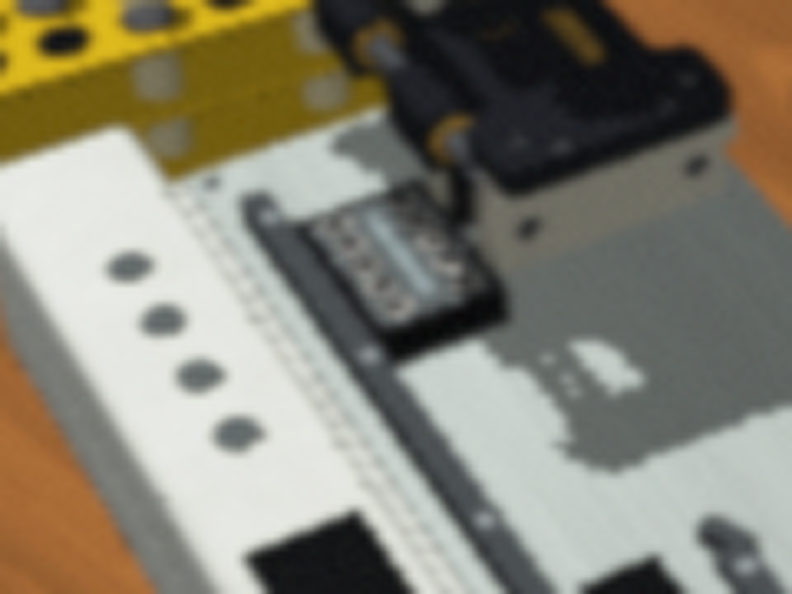

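The chip looks level with the rail at crop (350,280). I'll keep making small pushes until there is a clear reaction force.

Request:
{"fn": "jog_arm", "kwargs": {"dp": [[-0.0005,0,0],[0,0,0]], "twist": [0,0]}}

```text
time: 7.5
tool_pos: [533.0, -55.4, 59.1]
tcp_rot: [3.141, -0.001, 2.842]
contact_force: [-2.4, 0.7, 0.1]
grip_width: 20.0
finger_force: 1.2
```

Request:
{"fn": "jog_arm", "kwargs": {"dp": [[-0.0005,0,0],[0,0,0]], "twist": [0,0]}}

```text
time: 7.75
tool_pos: [533.1, -55.5, 59.0]
tcp_rot: [3.142, -0.002, 2.842]
contact_force: [-5.2, 2.7, 2.8]
grip_width: 20.1
finger_force: 2.6
```

There's contact: the TCP is blocked at reader x −23.4, against −23.5 expected. Next I back off, lift, shut the jaw and turn 90°.

Request:
{"fn": "jog_arm", "kwargs": {"dp": [[0.004,0,0],[0.016,0,0],[0,0,-0.045],[0,0,0],[0,0,0],[0,0,0],[0,0,0],[0,0,0],[0,0,0],[0,0,0]], "twist": [0,0,0,10,10,10,10,10,10,10], "jaw": 0.0}}

```text
time: 9.0
tool_pos: [515.6, -50.2, 104.5]
tcp_rot: [3.139, 0.001, 1.615]
contact_force: [0.1, -0.3, 0.3]
grip_width: 0.8
finger_force: 0.0
```

Request:
{"fn": "jog_arm", "kwargs": {"dp": [[0,0,0],[0,0,0],[-0.025,0.024,0],[-0.025,0.024,0],[0,0,0],[0,0,0]], "twist": [10,10,0,0,0,0]}}

```text
time: 9.75
tool_pos: [545.7, -111.5, 104.0]
tcp_rot: [-3.142, -0.0, 1.271]
contact_force: [-0.2, -0.3, 0.2]
grip_width: 0.7
finger_force: 0.0
```

```bash
python3 - <<'E'
from h import *
o=bot.get_obs();q=[579,14.3,-.300];print(o['time'],o['tool_pos'],o['tcp_rot'],w2r(q,o['tool_pos'][None]),o['contact_force'],o['grip_width'])
p=bot.camera_params('wrist');im=bot.capture('wrist');cv2.imwrite('pics/w5.png',im)
for d in bot.masks_of('wrist','chip'):
    c=max(cv2.findContours(d['pixels'].astype('uint8'),0,2)[0],key=cv2.contourArea).reshape(-1,2)
    r=cv2.minAreaRect(px2w(p,c,66)[:,:2].astype('float32'));print(d['confidence'],np.round(d['bbox']),r,w2r(q,[r[0]]))
print(w2px(p,r2w(q,[[30,-135,66],[30,115,66],[8,83,54]])))
E
```

```text
9.75 [ 545.73743759 -111.5435298   104.04458763] [-3.14153629e+00 -2.57916680e-04  1.27109787e+00] [[   5.41236634 -130.05267525]] [-0.18018025 -0.2560527   0.21269723] 0.6509194780872642
0.9 [ 38. 218.  74. 126.] ((394.72772216796875, -37.61992645263672), (66.25540161132812, 42.644134521484375), 89.06285858154297) [[-160.69864355 -104.05718188]]
0.6 [329. 174.  85. 123.] ((564.65087890625, -64.71123504638672), (64.08659362792969, 44.39850616455078), 72.69044494628906) [[  9.64117754 -79.72277112]]
[[ 363.13513719  274.97531473]
 [ 383.16840957 -328.02640892]
 [ 325.79134973 -196.92765994]]
```

View pics/w5.png

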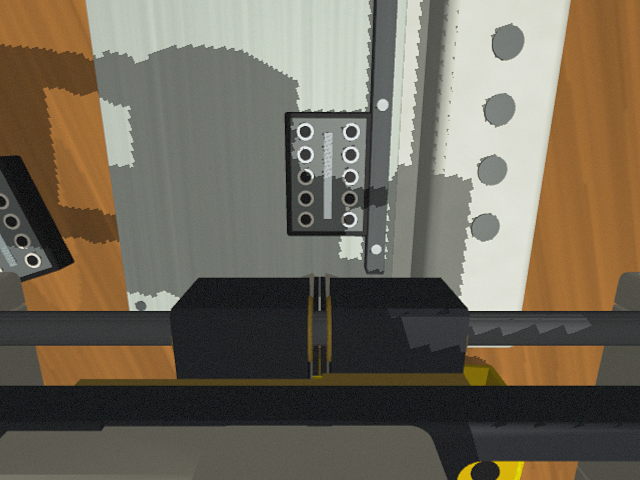

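The chip lies flush on the rail at (329,174), with its long side at 72.7°, parallel to the rail. Its trailing face is at y ≈ −112. I'll lower behind it with the two fingertips slightly spread, then slide it along the rail.

Request:
{"fn": "jog_arm", "kwargs": {"dp": [[0,-0.002,0.02],[0,0,0.02],[0,0,0.005],[0,0,0],[0.004,0,0],[0.004,0,0],[0.004,0,0],[0.004,0,0],[0.006,0.0001,0],[0,0,0]], "twist": [0,0,0,0,0,0,0,0,0,0], "jaw": 0.016}}

```text
time: 11.1
tool_pos: [550.8, -89.7, 59.2]
tcp_rot: [3.142, -0.0, 1.272]
contact_force: [-0.2, -0.5, 0.8]
grip_width: 16.2
finger_force: 0.0
```

Request:
{"fn": "jog_arm", "kwargs": {"dp": [[0.006,0.0001,0],[0.007,0.0001,0],[0.007,0.0001,0],[0.007,0.0001,0],[0.007,0.0001,0],[0.007,0.0001,0],[0.007,0.0001,0],[0.007,0.0001,0],[0.007,0.0001,0],[0,0,0]], "twist": [0,0,0,0,0,0,0,0,0,0]}}

```text
time: 12.35
tool_pos: [569.9, -30.7, 59.2]
tcp_rot: [3.142, -0.0, 1.272]
contact_force: [-0.5, -0.0, -0.0]
grip_width: 16.2
finger_force: 0.0
```

```bash
cat > look.py <<'E'
from h import *
o=bot.get_obs();q=[579,14.3,-.300];print(o['time'],o['tool_pos'],o['tcp_rot'],w2r(q,o['tool_pos'][None]),o['contact_force'],o['grip_width'])
p=bot.camera_params('wrist');im=bot.capture('wrist')
for d in bot.masks_of('wrist','chip'):
    c=max(cv2.findContours(d['pixels'].astype('uint8'),0,2)[0],key=cv2.contourArea).reshape(-1,2)
    r=cv2.minAreaRect(px2w(p,c,68)[:,:2].astype('float32'));print(d['confidence'],np.round(d['bbox']),r,w2r(q,[r[0]]))
import sys
if len(sys.argv)>1: cv2.imwrite(sys.argv[1],im)
E
python3 look.py pics/w6.png
```

```text
12.35 [569.92911092 -30.74572019  59.19210739] [ 3.14152765e+00 -8.97386389e-05  1.27211853e+00] [[  4.64616921 -45.71445119]] [-0.54651665 -0.0344668  -0.02798013] 16.174114824033435
0.77 [334. 199. 114. 154.] ((587.6649780273438, 9.520618438720703), (63.79471206665039, 43.93395233154297), 72.90022277832031) [[ 9.69037351 -2.0052415 ]]
```

View pics/w6.png

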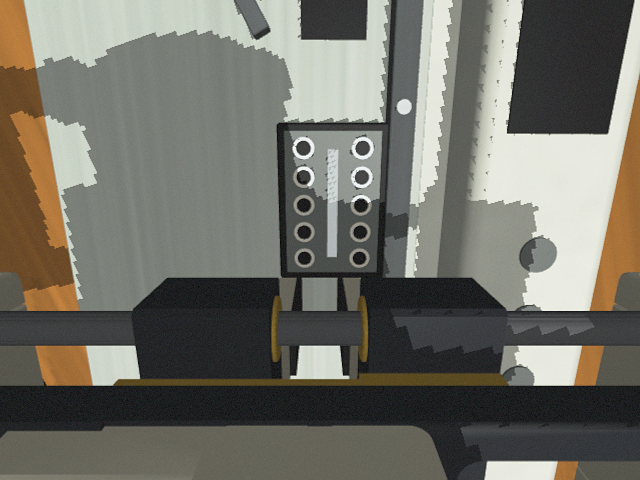

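The chip at (334,199) is still parallel to and against the rail, and heading for the pocket. Continuing with slightly more drift towards the rail.

Request:
{"fn": "jog_arm", "kwargs": {"dp": [[0.006,0.0003,0],[0.007,0.0003,0],[0.007,0.0003,0],[0.007,0.0003,0],[0.007,0.0003,0],[0.007,0.0003,0],[0.007,0.0003,0],[0.007,0.0003,0],[0.007,0.0003,0],[0,0,0]], "twist": [0,0,0,0,0,0,0,0,0,0]}}

```text
time: 13.7
tool_pos: [590.8, 27.7, 59.2]
tcp_rot: [3.141, -0.0, 1.272]
contact_force: [-0.8, -0.6, 0.7]
grip_width: 16.1
finger_force: 0.0
```

Request:
{"fn": "jog_arm", "kwargs": {"dp": [[0.005,0.0002,0],[0.005,0.0002,0],[0.004,0.0002,0],[0.004,0.0002,0],[0.003,0.0001,0],[0,0,0],[0,0,0]], "twist": [0,0,0,0,0,0,0]}}

```text
time: 14.58
tool_pos: [597.7, 46.9, 59.2]
tcp_rot: [3.142, -0.0, 1.271]
contact_force: [-0.2, 0.5, 0.7]
grip_width: 16.0
finger_force: 0.0
```

```bash
python3 look.py
```

```text
14.575 [597.70988343  46.92516307  59.23095093] [ 3.14152453e+00 -3.67085915e-05  1.27138747e+00] [[ 8.23283942 36.69715736]] [-0.15734571  0.54178233  0.72354654] 15.960123725192634
0.84 [326. 200. 109. 155.] ((612.1995849609375, 87.73826599121094), (63.8875846862793, 44.14508819580078), 72.86991882324219) [[10.01428339 79.96940341]]
```

Request:
{"fn": "jog_arm", "kwargs": {"dp": [[0.0015,0,0],[0.0015,0,0],[0.0005,0,0],[0,0,0]], "twist": [0,0,0,0]}}

```text
time: 15.18
tool_pos: [598.8, 50.4, 59.2]
tcp_rot: [3.142, -0.0, 1.271]
contact_force: [-0.0, -0.3, 0.9]
grip_width: 16.2
finger_force: 0.0
```

Request:
{"fn": "jog_arm", "kwargs": {"dp": [[0.0006,0,0],[0,0,0]], "twist": [0,0]}}

```text
time: 15.42
tool_pos: [598.9, 50.9, 59.2]
tcp_rot: [-3.142, -0.0, 1.271]
contact_force: [0.3, -0.8, -0.5]
grip_width: 16.1
finger_force: 0.0
```

Request:
{"fn": "jog_arm", "kwargs": {"dp": [[0.0005,0,0],[0,0,0]], "twist": [0,0]}}

```text
time: 15.68
tool_pos: [599.0, 51.2, 59.2]
tcp_rot: [-3.141, 0.0, 1.271]
contact_force: [-0.8, -1.5, 1.4]
grip_width: 15.8
finger_force: 0.8
```

Request:
{"fn": "jog_arm", "kwargs": {"dp": [[0.0005,0,0],[0,0,0]], "twist": [0,0]}}

```text
time: 15.92
tool_pos: [598.9, 51.2, 59.2]
tcp_rot: [-3.141, 0.001, 1.271]
contact_force: [-1.9, -4.8, 2.0]
grip_width: 15.6
finger_force: 2.6
```

Request:
{"fn": "jog_arm", "kwargs": {"dp": [[0.0004,0,0],[0,0,0]], "twist": [0,0]}}

```text
time: 16.18
tool_pos: [598.9, 51.3, 59.2]
tcp_rot: [-3.141, 0.001, 1.271]
contact_force: [-2.7, -6.5, 2.2]
grip_width: 16.1
finger_force: 3.3
```

```bash
python3 look.py pics/w7.png
```

```text
16.175 [598.92120782  51.27575504  59.21992039] [-3.14103525e+00  1.47362130e-03  1.27132975e+00] [[ 8.10437397 41.21140745]] [-2.69944274 -6.45875418  2.16786391] 16.052097103781765
0.68 [325. 201. 112. 157.] ((613.1968994140625, 91.52560424804688), (64.46914672851562, 44.7497444152832), 72.71055603027344) [[ 9.8478193  83.88231241]]
```

View pics/w7.png

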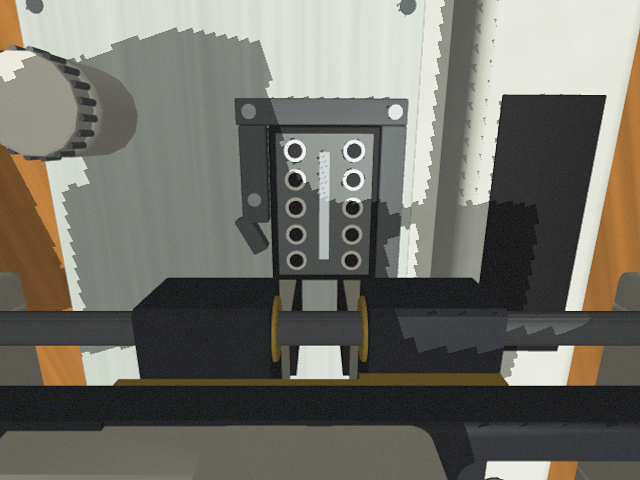

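The chip sits in the pocket at (325,201), against the stop and the rail. The TCP is blocked at y = 41.2, against 41.5 expected. Backing off and lifting clear.

Request:
{"fn": "jog_arm", "kwargs": {"dp": [[-0.001,0,0],[-0.003,0,0],[-0.015,0,0],[-0.015,0,0],[0,0,-0.04],[0,0,-0.05],[0,0,-0.05],[0,0,0],[0,0,0]], "twist": [0,0,0,0,0,0,0,0,0]}}

```text
time: 17.4
tool_pos: [588.7, 19.1, 198.7]
tcp_rot: [-3.141, 0.0, 1.271]
contact_force: [0.6, 0.3, -0.5]
grip_width: 15.8
finger_force: 0.0
```

```bash
python3 look.py; python3 - <<'E'
from h import *
q=[579,14.3,-.300];p=bot.camera_params('scene');bot.capture('scene')
for l in ('canister_small','rack','canister_large','jar','chip'): print(l,[(np.round(d['bbox']).tolist(),round(d['confidence'],2)) for d in bot.find_in('scene',l)])
print(w2px(p,r2w(q,[8,83,66])))
E
```

```text
17.4 [588.7252696   19.10786241 198.69782787] [-3.14085187e+00  7.17258098e-05  1.27074625e+00] [[7.87008443 7.46714007]] [ 0.61533434  0.28479967 -0.53060166] 15.805360677753962
0.73 [324. 129.  61.  92.] ((613.1842041015625, 90.75189971923828), (63.94240951538086, 45.20207595825195), 72.82849884033203) [[10.06433633 83.13941253]]
0.67 [100. 334.  79.  85.] ((374.71820068359375, -41.84373474121094), (30.259672164916992, 49.71476364135742), 72.86585998535156) [[-178.56624886 -114.00555799]]
0.59 [ 26. 151.  49.  99.] ((389.51885986328125, 141.34817504882812), (71.2226333618164, 33.57688903808594), 60.22297286987305) [[-218.56355012   65.37825181]]
0.23 [321. 190. 325. 377.] ((601.2744750976562, 62.34563446044922), (233.54225158691406, 225.25637817382812), 72.67063903808594) [[ 7.08116301 52.48230523]]
canister_small [([356.0, 275.0, 24.0, 27.0], 0.82)]
rack [([219.0, 203.0, 96.0, 66.0], 0.79)]
canister_large [([394.0, 330.0, 41.0, 58.0], 0.69)]
jar [([338.0, 364.0, 48.0, 74.0], 0.92), ([293.0, 281.0, 185.0, 160.0], 0.28)]
chip [([343.0, 212.0, 45.0, 30.0], 0.87), ([304.0, 286.0, 34.0, 31.0], 0.82), ([415.0, 251.0, 41.0, 36.0], 0.59)]
[[304.52496025 283.37651449]]
```

The chip stayed at y = 83.1 and parallel to the rail. The rack, canisters and jar haven't moved, and the hand is clear, so I'm handing the job in.

```bash
python3 -c "
from plant import bot
print(bot.close_job())"
```

```text
the job is handed in; nothing more can be done
None
```

The chip is home in the corner pocket, flush with the rail and against the end stop; the rack, canisters and jar stand where they were, the hand is clear, and the job was handed in at about 17.5 s.

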